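# Show the printed award stand to the inspection camera

### The job

Take the freshly printed award stand off the print plate and hold it up to the inspection camera: roundel in the middle of the picture, its face 150 mm from the lens glass and square to it, the stand upright in the picture (foot at the bottom). Keep the fingers off the roundel, do not bump the camera and leave the other things where they lie. Finish still holding the stand there, steady in the air; do not put it down.

Things in the scene. Friction and masses are not known exactly. Their poses are not given: they have to be found in the camera images.
- award_stand: I-shaped stand, 68 mm tall, 65-130 g, slate plastic, loose, upright on the print plate, front away from the robot +-60 deg. Origin: centre of underside; z up, x out of the front (roundel side), y left. Foot 46 (x) by 60 (y) by 18 mm, sloping sides; neck 16 by 30 mm; top block 34 (x) by 46 (y) mm, upright sides, 52 to 68 mm high: gripped from above across the 46 mm, the front stays free.
- roundel: Round raised medal seat on the front of the stand's neck, part of the stand, same plastic: 26 mm in diameter, 4 mm proud. Origin: centre of its front face, at (12, 0, 36) mm in the stand's frame; axes parallel to the stand's.
- camera_head: Camera head, grey box and lens in a black ring light 72 mm wide, locked on a column, height varies. Origin: centre of lens glass. It looks along its -x, always 30 degrees down, towards the robot's side; z is up in the picture, y level. With the stand shown right, the stand's x, y, z are parallel to the head's and the roundel's origin is at (-150, 0, 0) mm in the head's frame.
- camera_foot: The camera's black foot plate, 180 (x) by 130 (y) by 14 mm, fixed to the bench, with a column 17 mm thick and 424 mm tall. Origin: on the bench straight below the lens glass, which is 282 to 343 mm above it; x level, the lens looks to -x. The column's axis is at x = 158 mm, the plate reaches from x = 18 to 198 mm.
- print_plate: The print plate: gold-brown sheet 256 by 256 by 3 mm with a 16 mm pull tab on its -x edge, lying fixed on the bench. Origin: centre of its underside; the printed parts stand on its top, 3 mm above the bench.
- rook: Bystander: printed chess rook, same plastic, 38 mm in diameter, 58 mm tall, loose on the print plate. Origin: centre of its underside.
- planter: Bystander: small printed eight-sided planter, same plastic, 58 mm across the rim, 46 mm tall, loose on the print plate. Origin: centre of its underside.
- scraper: Bystander: steel scraper with a wooden handle, 190 mm long, lying loose on the bench along its x axis. Origin: under its middle.
- coaster: Bystander: round wooden coaster with bark edge, 90 mm in diameter, 9 mm thick, lying loose on the bench. Origin: centre of its underside.
Not all that is in view belongs to the job. What is shaped like the award_stand but purple or red is not meant.

How it is judged (in metres and radians):
On the way:
1. the award stand is lifted clear of the print plate in the fingers (contact force between the fingers and award_stand above 1 N and height (world z) of award_stand above 0.04 m and contact force between award_stand and print_plate below 0.1 N), for 0.2 s.
At the end, for the whole second after the job is handed in: The stand is held still in the air by the fingers alone, front to the lens, square and upright in the picture within 0.17 rad; roundel centre within 14 mm of the lens axis up, down and sideways and 150 mm +-18 mm from the glass; the bystanders within 15 mm of where they lay (x of roundel in the frame of camera_head between -0.168 and -0.132 m and y of roundel in the frame of camera_head between -0.014 and 0.014 m and z of roundel in the frame of camera_head between -0.014 and 0.014 m and angle between the x axis of award_stand and the x axis of camera_head, either way round below 0.17 rad and angle between the z axis of award_stand and the z axis of camera_head, either way round below 0.17 rad and x of camera_head in the frame of award_stand above 0.1 m and angle between award_stand's own z axis and vertical below 1 rad and contact force between the fingers and award_stand above 1 N and height (world z) of award_stand above 0.1 m and contact force between award_stand and camera_head below 0.1 N and contact force between award_stand and camera_foot below 0.1 N and linear speed of award_stand below 0.02 m/s and angular speed of award_stand below 0.15 rad/s and distance of each of rook, planter, scraper, coaster from where it was at the start of the episode below 0.015 m); the arm keeps its last pose, push and grip.
It fails at once if the fingers press on the roundel (contact force between the fingers and roundel above 0.5 N).
It fails at once if the camera is bumped (contact force between anything else and camera_head above 2 N or contact force between anything else and camera_foot above 2 N).
It fails at once if another thing is shoved or knocked over (distance of any of rook, planter, scraper, coaster from where it was at the start of the episode above 0.02 m).
It also fails if it takes over 32 s, if anything falls off the work surface, if the arm or the gripper's body presses on something with over 40 N, if the wrist force passes 120 N, or if a joint passes its speed limit or range.

### The arm

A 6-joint arm with a two-finger parallel gripper is mounted at the origin on the work surface. World frame = base frame: x ahead of the robot, y to its left, z up, the work surface at z = 0. Lengths are in mm, angles in rad, forces in N, time in s.
With the tool pointing down it reaches from about 325 to 1000 mm from the base axis. Payload 5.1 kg.
Tool frame: the origin (TCP) lies between the finger pads; the fingertips stand 8 mm ahead of it and the grasp point (between the pads) lies 11 mm behind it; z points along the fingers, y is the direction in which the jaws open and shut (so a half turn about z gives the same grasp; the last joint's range is limited). The gripper opens to 85 mm and grips with 20 to 120 N. Pads are 22 mm wide; open, the fingers measure 114 mm over their backs; the gripper's body (76 mm by 85 mm) begins 54 mm behind the grasp point. The pads swing forward as they close: fully open they stand 13 mm farther back than shut.
Start: joints at [-1.403, 0.124, 1.65, -0, 1.367, -0.083], TCP at [161.284, -629.66, 239.322] pointing down, gripper open.
Joint ranges: [-2.61, 2.61], [-1.02, 2.33], [0.03, 2.71], [-1.35, 4.49], [0.32, 2.68], [-2.91, 2.91]. Speed limits (rad/s): [2.57, 2.57, 3.14, 3.14, 3.14, 3.14].

### API

Orientations are given as a unit quaternion [x, y, z, w].
In Python, from cell import get_obs, optics, job gives the robot as it stands.
- The arm moves only by the shell command python3 -m creep 'ROWS'. ROWS is JSON, a list of rows, each a list of 7 numbers: the shift along the tool's x, y, z in cm, then the turn, a rotation vector about the tool's x, y, z in degrees, then the opening, from 0 (shut) to 1 (fully open). A call has 1 to 12 rows; each row shifts and turns the commanded pose from where the row before left it, along the tool's axes as they then stand; what a row does not reach is not made up. A row lasts 1/10 s, in which the tool goes at most 50 mm and 8.59 degrees, less where a joint would pass 70% of its speed; a pose out of reach is approached as far as the arm can. A call is refused whole if a number of a shift passes 5 or a number of a turn 8.59, either way. A call with a gripper value outside its range is refused whole. The fingers move at their own pace and stop on an object; the grip force is fixed at half the most. Time passes only in rows, so rows that do not move let the fingers close. It gives the time, the measured TCP pose, the force and the opening at its end, in the units of the state.
- get_obs(): the state, without advancing time (a new reading comes with each control period).
- optics.camera(name): name is "side" or "top"; returns (picture, depth): 384x512x3 uint8, blue, green, red; 384x512 float32, mm along the optical axis (not along the pixel's ray), 0 where there is no reading.
- optics.camera_model(name): a dict with "fov_y" (degrees; the focal length in pixels is half the picture's height over the tangent of half this angle, whatever the lens; pixels are square), "cx", "cy" (the principal point, pixels), "D" ([k1, k2, p1, p2, k3] as OpenCV has them; the pictures are not rectified), "camera_from_world" (4x4, takes a point from world to camera coordinates). Camera axes: x right, y down, z forward; pixel columns grow to the right and rows downward; lengths in mm; the calibration is good to about 2 mm. A picture is of the moment at which its call begins. camera_model takes no time and is no camera call.
- job.sign_off(): hands the job in, once; it reports no verdict.
The state is a dict: "time_s": time; "joint_pos": joint angles; "joint_vel": joint speeds; "joint_torque": joint torques, N m; "tool_pos": TCP position; "tcp_rot": TCP orientation; "contact_force": force on the tool from outside, world axes, zero at the start; "moment": the same for the moment, N m; "grip_width": opening from 0.0 (shut) to 1.0 (fully open).
Only numpy, scipy, OpenCV 4.12 (cv2) and the standard library are available. Lean on these libraries where they do the work, as an engineer would, in place of code of your own. Each camera call takes 0.05 s, during which the arm holds its last target. There are 200 camera calls.

## Working session

There is one attempt and no reset: what is moved stays moved. The work goes in short steps, Python scripts to look and compute and a shell command to move; the robot and the scene stay as the last step left them, time stands still between calls to the robot, and variables do not carry over. Pictures are saved under pics/ and viewed, on a budget of 10 in all, crops included, one or two more only if the job needs it, and the job is handed in when it is done.

```bash
ls; mkdir -p pics; cat > h.py <<'E'
import numpy as np, cv2
from cell import get_obs, optics, job
def K(m):
    f=192/np.tan(np.radians(m["fov_y"])/2); return np.array([[f,0,m["cx"]],[0,f,m["cy"]],[0,0,1.]])
def pts(name,uv,depth):  # pixels + depth -> world
    m=optics.camera_model(name); uv=np.array(uv,float).reshape(-1,1,2)
    n=cv2.undistortPoints(uv,K(m),np.array(m["D"],float))[:,0]
    d=np.array(depth,float).ravel()
    p=np.c_[n*d[:,None],d,np.ones(len(d))]
    return (np.linalg.inv(np.array(m["camera_from_world"]))@p.T).T[:,:3]
def cloud(name,depth,mask):
    v,u=np.nonzero(mask&(depth>0)); return pts(name,np.c_[u,v],depth[v,u]),u,v
E
python3 - <<'E'
from h import *
ims=[]
for n in("top","side"):
    p,d=optics.camera(n); np.savez(f"/tmp/{n}0.npz",p=p,d=d); cv2.imwrite(f"pics/{n}0.png",p)
    m=optics.camera_model(n); C=np.linalg.inv(np.array(m["camera_from_world"])); print(n,C.round(2).tolist(),m["fov_y"],m["D"],(d>0).mean())
print(get_obs())
E
```

```text
pics
top [[-0.01, -1.0, 0.08, 459.78], [-1.0, 0.01, 0.02, -9.74], [-0.02, -0.08, -1.0, 1065.54], [0.0, 0.0, 0.0, 1.0]] 52.74625911246714 [-0.12284475  0.          0.          0.          0.        ] 0.9959716796875
side [[-0.96, -0.11, 0.26, 316.22], [-0.28, 0.45, -0.85, 682.61], [-0.02, -0.89, -0.47, 585.85], [0.0, 0.0, 0.0, 1.0]] 56.414741934616174 [-0.07869778  0.          0.          0.          0.        ] 0.9960886637369791
{'time_s': 0.1, 'joint_pos': array([-1.40263271e+00,  1.24441866e-01,  1.65155327e+00,  1.18633425e-05,
        1.36751783e+00, -8.25873078e-02]), 'joint_vel': array([ 0.00121251, -0.00032546, -0.00134737, -0.00011208,  0.00097503,
       -0.0004475 ]), 'joint_torque': array([-5.01124578e-05, -4.24930966e+01, -3.66653895e+01, -4.93093148e-05,
        3.93980969e-03, -1.08969857e-05]), 'tool_pos': array([ 161.17635347, -629.13486717,  238.16529556]), 'tcp_rot': array([ 9.92150480e-01,  1.25046006e-01, -3.52677365e-05, -9.59526521e-04]), 'contact_force': array([ 0.7932131 , -0.06103333, -0.26352688]), 'moment': array([ 0.03014298,  0.00966634, -0.00865679]), 'grip_width': 1.0037696963850171}
```

View pics/top0.png

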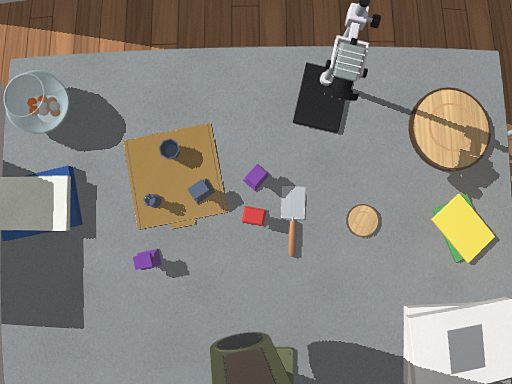

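View pics/side0.png

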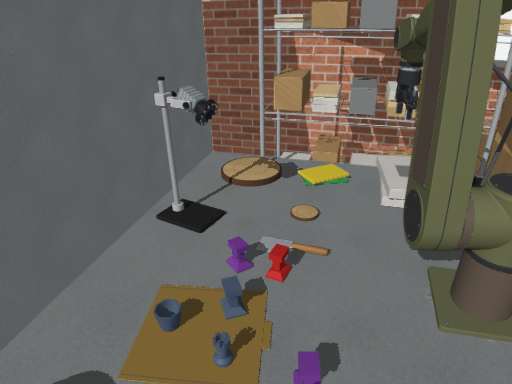

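```bash
python3 - <<'E'
from h import *
S={n:np.load(f"/tmp/{n}0.npz") for n in("top","side")}
# stand: slate pixels in top view around (200,190)
d=S["top"]["d"]; p=S["top"]["p"]; box=np.zeros(d.shape,bool); box[172:212,182:222]=1
P,u,v=cloud("top",d,box); 
sel=(P[:,2]>55)&(P[:,2]<85); Q=P[sel]; print("stand top n",sel.sum(),"z",np.percentile(Q[:,2],[5,50,95]))
r=cv2.minAreaRect(Q[:,:2].astype(np.float32)); print(r, cv2.boxPoints(r).round(1).tolist(), "px",u[sel].mean(),v[sel].mean())
for n,(bx) in (("top",(285,365,55,140)),("side",(150,230,195,235))):
    d=S[n]["d"];p=S[n]["p"]; box=np.zeros(d.shape,bool); box[bx[2]:bx[3],bx[0]:bx[1]]=1
    P,u,v=cloud(n,d,box&(p.max(2)<60)); s=(P[:,2]>4)&(P[:,2]<24); Q=P[s]
    r=cv2.minAreaRect(Q[:,:2].astype(np.float32)); print(n,"foot",s.sum(),np.median(Q[:,2]),r,cv2.boxPoints(r).round(1).tolist())
# head ring in side view
d=S["side"]["d"];p=S["side"]["p"]; box=np.zeros(d.shape,bool); box[80:130,150:222]=1
P,u,v=cloud("side",d,box); s=(P[:,2]>200)&(P[:,0]>450)&(P[:,0]<900); Q=P[s]; print("head",s.sum(),Q.min(0),Q.max(0))
d=S["top"]["d"]; box=np.zeros(d.shape,bool); box[0:100,300:385]=1
P,u,v=cloud("top",d,box); s=(P[:,2]>230); Q=P[s]; print("headtop",s.sum(),Q.min(0),Q.max(0))
a=cv2.resize(S["side"]["p"][75:145,150:230],None,fx=5,fy=5,interpolation=cv2.INTER_CUBIC)
b=cv2.resize(S["side"]["p"][225:345,190:290],(400,350),interpolation=cv2.INTER_CUBIC)
t=cv2.resize(S["top"]["p"][0:140,280:390],(0,0),fx=2.5,fy=2.5,interpolation=cv2.INTER_CUBIC)
cv2.imwrite("pics/crop1.png",np.hstack([a,b]))
E
```

```text
stand top n 251 z [66.71928606 71.30508858 74.16339948]
((534.0581665039062, 146.57510375976562), (34.18657684326172, 46.686824798583984), 32.652809143066406) [[507.1000061035156, 157.0], [532.2999877929688, 117.69999694824219], [561.0, 136.10000610351562], [535.9000244140625, 175.5]] px 197.78087649402391 188.93227091633466
top foot 2096 13.74962675069844 ((791.13037109375, -191.71356201171875), (129.3402099609375, 178.84580993652344), 76.09634399414062) [[688.7999877929688, -233.0], [862.4000244140625, -276.0], [893.5, -150.39999389648438], [719.9000244140625, -107.5]]
side foot 1227 14.63771356413315 ((791.6668701171875, -190.8443603515625), (134.42147827148438, 179.05213928222656), 75.06297302246094) [[687.7999877929688, -232.6999969482422], [860.7999877929688, -278.8999938964844], [895.5, -149.0], [722.5, -102.80000305175781]]
head 1485 [ 673.6861243  -245.16642697  282.238911  ] [ 864.12601968 -131.05335777  421.66151926]
headtop 2721 [ 673.4363217  -246.84396783  236.38254738] [ 860.93925751 -131.94052199  429.93301688]
```

View pics/crop1.png

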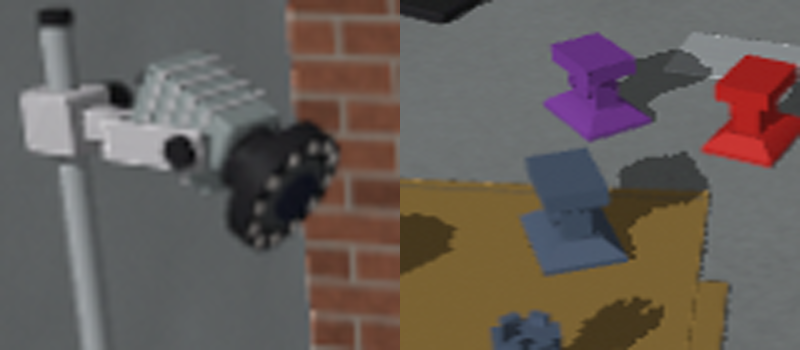

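```bash
python3 - <<'E'
from h import *
S={n:np.load(f"/tmp/{n}0.npz") for n in("top","side")}
a=np.radians(-14.2); f=np.array([np.cos(a),np.sin(a),0]); y=np.array([-f[1],f[0],0]); z=np.array([0,0,1.])
X=f*np.cos(np.pi/6)+z*.5; Z=-f*.5+z*np.cos(np.pi/6); O=np.array([791.4,-191.3,0])-108*f; print("O",O)
for n,bx in (("side",(195,222,95,128)),("top",(300,385,0,110))):
    d=S[n]["d"];p=S[n]["p"]; box=np.zeros(d.shape,bool); box[bx[2]:bx[3],bx[0]:bx[1]]=1
    P,u,v=cloud(n,d,box); s=(P[:,2]>230)&(P[:,2]<450); P=P[s]; dark=p[v,u].max(1)[s]<75
    L=(P-O)@np.c_[X,y,Z]
    for h in range(270,360,10):
        # for hypothesised height, list
        pass
    ring=L[dark]; print(n,len(ring)); print("x pct",np.percentile(ring[:,0],[0,2,5,10,25,50,75,95]).round(1)); print("y",np.percentile(ring[:,1],[0,2,50,98,100]).round(1)); print("z",np.percentile(ring[:,2],[0,2,50,98,100]).round(1))
    fr=ring[ring[:,0]<np.percentile(ring[:,0],3)+14]; print("front",len(fr),fr.min(0).round(1),fr.max(0).round(1))
E
```

```text
O [ 686.69990221 -164.80680233    0.        ]
side 394
x pct [171.8 173.5 174.2 175.6 177.3 179.7 188.7 210. ]
y [-42.4 -30.4  12.2  35.6  37.1]
z [258.6 268.4 304.7 329.3 330.3]
front 290 [171.8 -36.4 258.6] [187.8  37.1 330.3]
top 812
x pct [176.8 178.1 179.4 181.3 187.  199.4 275.5 346.2]
y [-43.8 -41.1  -1.6  35.4  38.7]
z [232.6 243.  307.7 330.1 332.3]
front 335 [176.8 -35.6 275.3] [192.5  35.1 332.3]
```

Candidates (top view): the slate I-shape at (198,189) on the plate; purple at (256,177) and (147,259); red at (254,216); rook (152,200) and planter (169,149) are slate too, but not I-shaped. The crop shows the slate I-shape at (575,210), which matches the description: a 34×47 mm top at 71 mm height, yaw about 33°. I'll go for that one.

```bash
python3 -m creep '[[1.3,-1.5,0,0,0,0,1],[2.6,-3.1,0,0,0,0,1],[2.6,-3.1,0,0,0,0,1],[2.6,-3.1,0,0,0,0,1],[2.6,-3.1,0,0,0,0,1],[2.6,-3.1,0,0,0,0,1],[2.6,-3.1,0,0,0,0,1],[2.6,-3.1,0,0,0,0,1],[2.6,-3.1,0,0,0,0,1],[2.6,-3.1,0,0,0,0,1],[2.6,-3.1,0,0,0,0,1],[2.6,-3.1,0,0,0,0,1]]'
python3 -m creep '[[2.6,-3.1,0,0,0,0,1],[2.6,-3.1,0,0,0,0,1],[2.6,-3.1,0,0,0,0,1],[2.6,-3.1,0,0,0,0,1],[2.6,-3.1,0,0,0,0,1],[2.6,-3.1,0,0,0,0,1],[2.6,-3.1,0,0,0,0,1],[2.6,-3.1,0,0,0,0,1],[2.6,-3.1,0,0,0,0,0.85],[0,0,0,0,0,-6.1,0.85],[0,0,0,0,0,-6.1,0.85],[0,0,0,0,0,-6.1,0.85]]'
cat >> h.py <<'E'
from scipy.spatial.transform import Rotation as R
def goto(pos,Rg=None):  # remaining shift in tool axes (cm) and turn (deg)
    o=get_obs(); T=R.from_quat(o["tcp_rot"]); s="shift cm %s"%(T.inv().apply(np.array(pos)-o["tool_pos"])/10).round(2)
    if Rg is not None: s+=" turn deg %s"%np.degrees((T.inv()*Rg).as_rotvec()).round(2)
    print(s,"pos",o["tool_pos"].round(1),"grip",round(o["grip_width"],3),"F",o["contact_force"].round(1),"t",round(o["time_s"],2))
E
python3 - <<'E'
from h import *
p,d=optics.camera("side"); cv2.imwrite("pics/s1.png",p); np.savez("/tmp/side1.npz",p=p,d=d)
# top block in side view: slate points at top face
P,u,v=cloud("side",d,np.ones(d.shape,bool)); s=(P[:,2]>63)&(P[:,2]<78)&(np.hypot(P[:,0]-534,P[:,1]-147)<40)
r=cv2.minAreaRect(P[s][:,:2].astype(np.float32)); print("side top",s.sum(),np.median(P[s][:,2]),r)
t=np.load("/tmp/top0.npz"); Q,_,_=cloud("top",t["d"],np.ones(t["d"].shape,bool))
for c in((510,235),(610,200)):
    s=(Q[:,2]>38)&(Q[:,2]<70)&(np.hypot(*(Q[:,:2]-c).T)<45); s&=np.hypot(Q[:,0]-534,Q[:,1]-147)>38; print("byst",Q[s].min(0),Q[s].max(0))
Rg=R.from_matrix(np.c_[[np.cos(.57),np.sin(.57),0],[np.sin(.57),-np.cos(.57),0],[0,0,-1.]])
goto((534,146.6,50),Rg)
E
```

```text
time_s: 1.3
tool_pos: [362.7, -208.9, 238.9]
tcp_rot: [0.992, 0.125, -0.0, -0.0]
contact_force: [-0.4, 0.4, 0.4]
grip_width: 0.997
time_s: 2.5
tool_pos: [519.7, 118.3, 238.5]
tcp_rot: [0.959, 0.284, -0.001, -0.0]
contact_force: [-0.6, -0.1, 0.5]
grip_width: 0.85
side top 295 70.98979013246765 ((533.6577758789062, 145.7215576171875), (34.078670501708984, 47.90602493286133), 33.326416015625)
byst [493.63676005 260.37663252  48.3113622 ] [523.13453143 279.52532841  63.87681183]
byst [619.26216556 202.8453086   42.49666381] [654.15740947 241.46553983  52.33579187]
shift cm [ 2.78 -1.6  18.86] turn deg [-0.03  0.07  0.45] pos [519.7 118.1 238.6] grip 0.85 F [-0.  -0.3  0.7] t 2.55
```

```bash
python3 -m creep '[[1.4,-0.8,1,0,0,0,0.85],[1.4,-0.8,3,0,0,0,0.85],[0,0,4,0,0,0,0.85],[0,0,4,0,0,0,0.85],[0,0,2.8,0,0,0,0.85],[0,0,0,0,0,0,0.85]]'
python3 - <<'E'
from h import *
p,d=optics.camera("side"); cv2.imwrite("pics/s2.png",cv2.resize(p[180:340,150:330],None,fx=3.3,fy=3.3,interpolation=cv2.INTER_CUBIC))
Rg=R.from_matrix(np.c_[[np.cos(.575),np.sin(.575),0],[np.sin(.575),-np.cos(.575),0],[0,0,-1.]])
goto((533.8,146.2,50),Rg)
E
```

```text
time_s: 3.15
tool_pos: [530.8, 145.5, 85.8]
tcp_rot: [0.96, 0.28, -0.005, -0.001]
contact_force: [-1.2, -0.3, -0.0]
grip_width: 0.855
shift cm [0.11 0.03 3.89] turn deg [-0.13  0.3  -0.35] pos [533.  145.9  88.9] grip 0.853 F [-0.   0.1  0.2] t 3.2
```

View pics/s2.png

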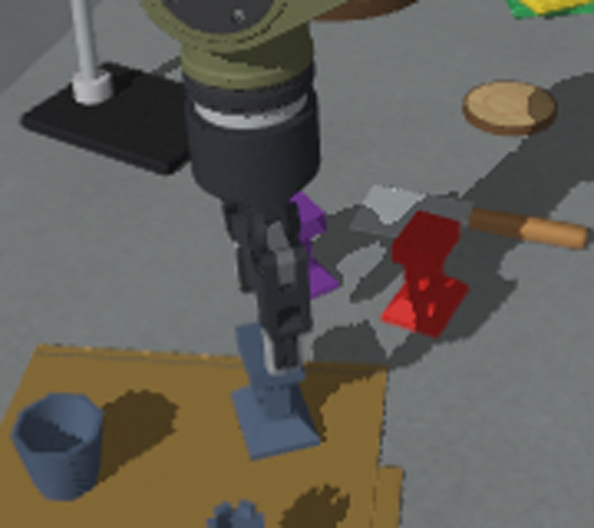

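The near finger (285,350) stands just outside the block's side, with the stand at (270,390) between the jaws. I'll descend and close.

```bash
python3 -m creep '[[0.1,0,1,0,0,0,0.85],[0,0,1,0,0,0,0.85],[0,0,1,0,0,0,0.85],[0,0,0.8,0,0,0,0.85],[0,0,0,0,0,0,0.85],[0,0,0,0,0,0,0.85]]'
python3 -m creep '[[0,0,0,0,0,0,0.2],[0,0,0,0,0,0,0.2],[0,0,0,0,0,0,0.2],[0,0,0,0,0,0,0.2],[0,0,0,0,0,0,0.2],[0,0,0,0,0,0,0.2],[0,0,0,0,0,0,0.2],[0,0,0,0,0,0,0.2]]'
python3 - <<'E'
from h import *
goto((533.8,146.2,50))
p,d=optics.camera("side"); cv2.imwrite("pics/s3.png",cv2.resize(p[180:340,150:330],None,fx=3.3,fy=3.3,interpolation=cv2.INTER_CUBIC))
E
```

```text
time_s: 3.8
tool_pos: [535.7, 146.9, 53.1]
tcp_rot: [0.96, 0.281, -0.0, -0.0]
contact_force: [0.6, -0.2, 0.9]
grip_width: 0.853
time_s: 4.6
tool_pos: [536.6, 147.0, 54.2]
tcp_rot: [0.96, 0.281, 0.001, 0.0]
contact_force: [0.7, -0.0, 4.9]
grip_width: 0.524
shift cm [-0.28 -0.08  0.42] pos [536.6 147.   54.2] grip 0.524 F [ 0.7 -0.   4.9] t 4.6
```

View pics/s3.png

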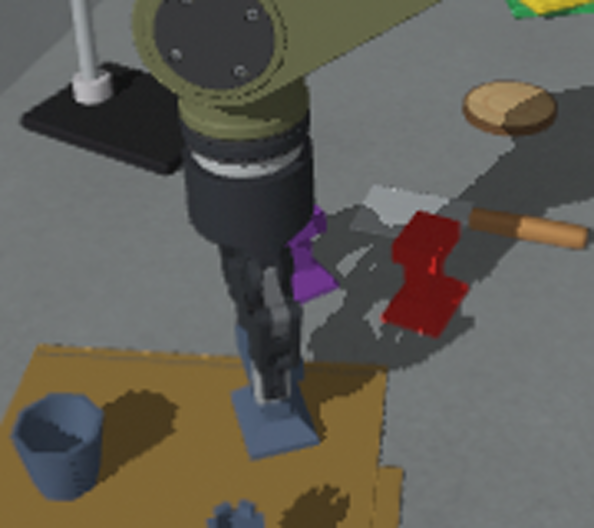

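The jaws stopped at 0.52 (44.5 mm), so they are on the 46 mm block, with the finger tips below it at (275,395). Next I'll lift.

```bash
python3 -m creep '[[0,0,-1,0,0,0,0.2],[0,0,-2,0,0,0,0.2],[0,0,-3,0,0,0,0.2],[0,0,-3,0,0,0,0.2],[0,0,-3,0,0,0,0.2],[0,0,-3,0,0,0,0.2],[0,0,-3,0,0,0,0.2],[0,0,-2,0,0,0,0.2],[0,0,-1,0,0,0,0.2],[0,0,0,0,0,0,0.2]]'
cat >> h.py <<'E'
a=np.radians(-14.2); f=np.array([np.cos(a),np.sin(a),0]); yh=np.array([-f[1],f[0],0]); zz=np.array([0,0,1.])
X=f*np.cos(np.pi/6)+zz*.5; Z=-f*.5+zz*np.cos(np.pi/6); C=np.array([686.7,-164.8,340.5])
RT=R.from_matrix(np.c_[X,-yh,-Z]); RD=R.from_matrix(np.c_[f,-yh,-zz])
PT=C-150*X-12*X-36*Z+2.8*X+51.2*Z
E
python3 - <<'E'
from h import *
p,d=optics.camera("side"); cv2.imwrite("pics/s4.png",cv2.resize(p[130:290,150:330],None,fx=3.3,fy=3.3,interpolation=cv2.INTER_CUBIC))
print(PT); goto(PT,RD)
E
```

```text
time_s: 5.65
tool_pos: [536.0, 146.9, 264.4]
tcp_rot: [0.96, 0.281, 0.001, 0.0]
contact_force: [-0.0, 0.1, -0.8]
grip_width: 0.527
[ 545.67357869 -129.11482934  274.06358614]
shift cm [-14.03  23.78  -1.13] turn deg [ 0.    0.05 46.87] pos [535.4 146.8 262.7] grip 0.524 F [ 0.  -0.1 -1.4] t 5.7
```

View pics/s4.png

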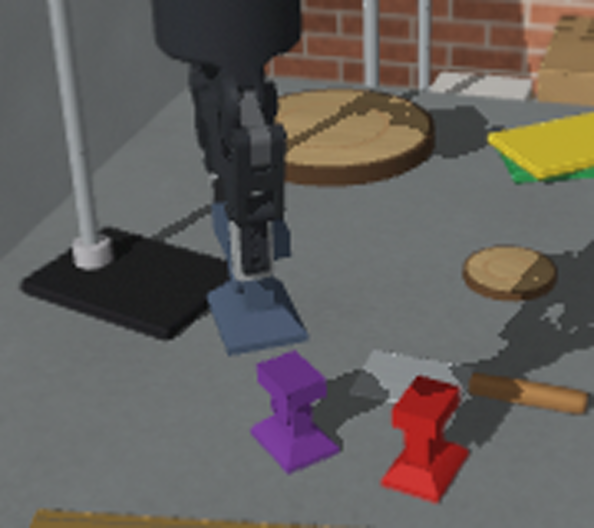

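```bash
python3 -m creep '[[0,0,0,0,0,4,0.2],[0,0,-0.3,0,0,6,0.2],[0,0,-0.3,0,0,6,0.2],[0,0,-0.3,0,0,6,0.2],[0,0,-0.2,0,0,6,0.2],[0,0,0,0,0,6,0.2],[0,0,0,0,0,6,0.2],[0,0,0,0,0,4.5,0.2],[0,0,0,0,0,2.4,0.2],[0,0,0,0,0,0,0.2]]'
python3 -m creep '[[0.3,1.5,0,0,0,0,0.2],[0.8,3,0,0,0,0,0.2],[0.8,3,0,0,0,0,0.2],[0.8,3,0,0,0,0,0.2],[0.8,3,0,0,0,0,0.2],[0.8,3,0,0,0,0,0.2],[0.8,3,0,0,0,0,0.2],[0.8,3,0,0,0,0,0.2],[0.8,2,0,0,0,0,0.2],[0,1,0,0,0,0,0.2],[0,0,0,0,0,0,0.2]]'
python3 -m creep '[[0,0,0,0,2,0,0.2],[0,0,0,0,4,0,0.2],[0,0,0,0,4,0,0.2],[0,0,0,0,4,0,0.2],[0,0,0,0,4,0,0.2],[0,0,0,0,4,0,0.2],[0,0,0,0,4,0,0.2],[0,0,0,0,3,0,0.2],[0,0,0,0,1,0,0.2],[0,0,0,0,0,0,0.2]]'
python3 - <<'E'
from h import *
goto(PT,RT)
for n in("side","top"):
    p,d=optics.camera(n); np.savez(f"/tmp/{n}5.npz",p=p,d=d)
    cv2.imwrite(f"pics/{n}5.png",cv2.resize(p[60:260,130:330],None,fx=2.9,fy=2.9,interpolation=cv2.INTER_CUBIC) if n=="side" else p)
E
```

```text
time_s: 6.7
tool_pos: [534.8, 146.7, 271.7]
tcp_rot: [0.992, -0.124, -0.002, 0.001]
contact_force: [-0.1, 0.1, -2.3]
grip_width: 0.53
time_s: 7.8
tool_pos: [537.3, -118.0, 273.7]
tcp_rot: [0.992, -0.125, -0.001, -0.0]
contact_force: [-1.9, 0.7, -1.2]
grip_width: 0.528
time_s: 8.8
tool_pos: [537.4, -115.9, 273.8]
tcp_rot: [0.959, -0.119, 0.256, 0.032]
contact_force: [0.3, 0.5, -1.1]
grip_width: 0.525
shift cm [0.99 1.08 0.54] turn deg [-0.03  0.07  0.02] pos [ 537.4 -115.9  273.8] grip 0.525 F [ 0.3  0.5 -1.1] t 8.8
```

View pics/side5.png

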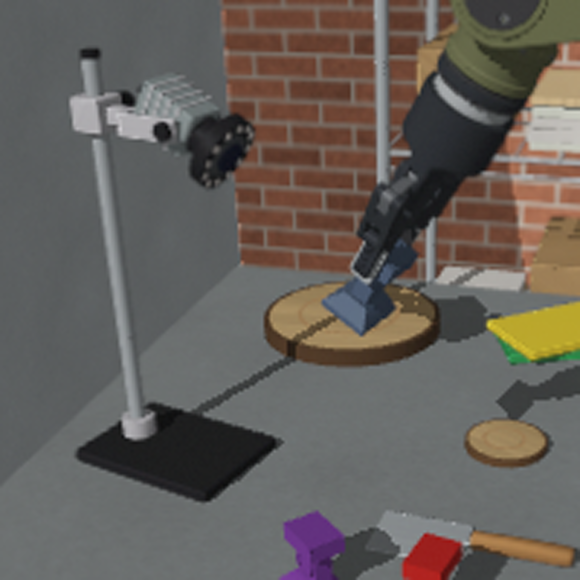

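Stand at (365,300), tilted towards the lens at (235,155). Now the remaining shift, then I'll measure where the stand sits in the fingers.

```bash
python3 -m creep '[[0.5,0.5,0.3,0,0,0,0.2],[0.5,0.6,0.2,0,0,0,0.2],[0,0,0,0,0,0,0.2],[0,0,0,0,0,0,0.2],[0,0,0,0,0,0,0.2]]'
python3 - <<'E'
from h import *
goto(PT,RT)
M=np.c_[X,yh,Z]
for n in("side","top"):
    p,d=optics.camera(n); np.savez(f"/tmp/{n}6.npz",p=p,d=d)
    hsv=cv2.cvtColor(p,cv2.COLOR_BGR2HSV); slate=(hsv[...,0]>100)&(hsv[...,0]<122)&(hsv[...,1]>70)
    P,u,v=cloud(n,d,slate); L=(P-C)@M   # head frame
    s=(np.abs(L[:,0]+162)<60)&(np.abs(L[:,1])<60)&(L[:,2]>-70)&(L[:,2]<60); L=L[s]; print(n,s.sum(),L.min(0).round(1),L.max(0).round(1))
    # z profile in head frame (expected: underside -36, foot top -18, block 16..32)
    for lo in range(-44,44,8):
        q=L[(L[:,2]>=lo)&(L[:,2]<lo+8)]
        if len(q)>5: print(lo,len(q),np.percentile(q[:,0],[3,97]).round(1),np.percentile(q[:,1],[3,97]).round(1))
p=np.load("/tmp/side6.npz")["p"]; cv2.imwrite("pics/side6.png",cv2.resize(p[80:200,190:300],None,fx=5,fy=5,interpolation=cv2.INTER_CUBIC))
E
```

```text
time_s: 9.4
tool_pos: [546.2, -130.4, 274.8]
tcp_rot: [0.959, -0.12, 0.257, 0.032]
contact_force: [0.7, -0.5, -1.4]
grip_width: 0.527
shift cm [-0.11 -0.11  0.03] turn deg [ 0.02  0.03 -0.04] pos [ 546.2 -130.4  274.8] grip 0.527 F [ 0.7 -0.5 -1.4] t 9.4
side 336 [-184.6  -23.5  -34.8] [-141.3   32.3   34.8]
-36 49 [-184.4 -143.6] [-13.4  30.7]
-28 83 [-182.3 -142.8] [-18.8  29.1]
-20 64 [-176.2 -148.9] [-13.1  21. ]
-12 23 [-169.8 -154.6] [ 2.6 15.6]
-4 14 [-170.  -152.9] [-4.2 15.7]
12 7 [-178.  -169.4] [-3.8 23.3]
20 21 [-178.6 -169.9] [-14.8  23.9]
28 71 [-178.5 -160.5] [-19.3  21.8]
top 294 [-167.2  -27.5  -33.2] [-138.5   33.8   34.8]
-36 65 [-160.8 -139. ] [-26.7  30.3]
-28 78 [-158.2 -140.5] [-23.8  27.6]
-20 14 [-156. -148.] [-14.9  21.4]
-12 12 [-153.5 -150.1] [-6.5 15.3]
12 11 [-148.4 -144. ] [-18.6  30.4]
20 14 [-145.3 -144. ] [-11.6  21.8]
28 98 [-162.  -144.7] [-19.3  20.6]
```

View pics/side6.png

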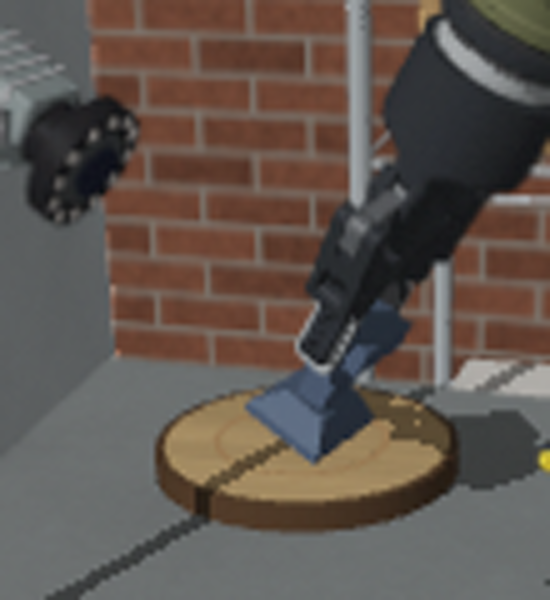

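The stand measures square and centred: block x −179..−144 (centre −162, as wanted), top at z 33 (want 32), y about +1.5 mm. I'll check the bystanders and steadiness, then hand in.

```bash
python3 -m creep '[[0,0,0,0,0,0,0.2],[0,0,0,0,0,0,0.2],[0,0,0,0,0,0,0.2]]'; python3 - <<'E'
from h import *
for n,bs in(("top",dict(rook=(138,186,166,212),planter=(155,136,185,164),scraper=(280,180,308,258),coaster=(342,200,384,240))),("side",dict(rook=(205,328,240,368),planter=(150,296,188,332),coaster=(285,202,325,222),scraper=(258,235,330,256)))):
    A=np.load(f"/tmp/{n}0.npz");B=np.load(f"/tmp/{n}6.npz")
    for k,(x0,y0,x1,y1) in bs.items():
        a,b=[cv2.Canny(q["p"][y0:y1,x0:x1],60,150).astype(np.float32) for q in(A,B)]
        g,h=[cv2.GaussianBlur(e,(0,0),1.2) for e in(a,b)]
        print(n,k,np.round(cv2.phaseCorrelate(g,h)[0],2),"px, depth change mm",np.round(np.median(np.abs(A["d"][y0:y1,x0:x1]-B["d"][y0:y1,x0:x1])),1))
o=get_obs(); print(np.abs(o["joint_vel"]).max()); goto(PT,RT)
E
```

```text
time_s: 9.8
tool_pos: [546.1, -130.1, 275.0]
tcp_rot: [0.958, -0.12, 0.257, 0.032]
contact_force: [-0.0, -0.0, -0.7]
grip_width: 0.527
top rook [0.19 0.41] px, depth change mm 1.8
top planter [0.05 0.  ] px, depth change mm 1.8
top scraper [-0.25 -1.69] px, depth change mm 526.5
top coaster [ 0.77 -0.09] px, depth change mm 2.5
side rook [-0.07 -0.09] px, depth change mm 1.1
side planter [-0.02  0.07] px, depth change mm 1.2
side coaster [0.04 0.07] px, depth change mm 2.0
side scraper [0.01 0.05] px, depth change mm 1.6
0.0012213885956464576
shift cm [-0.11 -0.08  0.05] turn deg [ 0.01 -0.01 -0.02] pos [ 546.1 -130.1  275. ] grip 0.527 F [-0.  -0.  -0.7] t 9.8
```

```bash
python3 -c "
from cell import job; print(job.sign_off())"
```

```text
the job is handed in; nothing more can be done
None
```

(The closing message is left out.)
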